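Open the press's oil box and take off its reservoir cap of unknown hand

TASK

Raise the lid of the white oil box by its rod handle until it rests on its stop, tilted back past upright. Then loosen the black cap on the reservoir inside: nobody knows which way it undoes, so try it gently one way and, if it soon comes up against a stop, the other way, until it turns freely, and then lift it straight off. Finish while still holding the cap level in the gripper, straight above the neck and about a hand's breadth (10 cm) up, so that it drips back into the reservoir; leave the other things on the bench alone.

Things in the scene. Friction and masses are not known exactly. Their poses are not given: they have to be found in the camera images.
- oilbox: Open-topped white steel box fixed to the bench, 240 (x) x 180 (y) x 95 mm high, walls and floor 4 mm. Origin at the centre of its underside, z up, yaw within 20 degrees. The lid is hinged on top of its +y wall (robot's left); the lid's handle is on the -y side. Inside, at its -x end, a pump block 64 x 80 mm, 80 mm high; at its +x end the reservoir.
- lid (a joint): Lid angle in rad: 0 shut, grows as the lid opens, 1.95 on its stop (22 degrees past upright). Starts shut or a little ajar (up to 0.25). The lid is a steel plate 240 x 180 x 6 mm of 0.35 kg on a stiff hinge: it stays where it is left; about 4 N at the handle moves it.
- lid_handle (a point): Middle of the handle: a steel rod 10 mm thick, 100 mm long, parallel to the hinge, 35 mm beyond the lid's free edge in the lid's plane, on an arm at each end. Lid shut: 99 mm above the bench, 35 mm out from the box's -y wall. The rod can turn between the fingers as the lid swings, so it can be held from above all the way.
- lid_hinge (a point): A point on the hinge axis (at the middle of the lid's length, on the top of the box's +y wall, 96 mm above the bench); the handle rod is 215 mm from the axis. The axis runs along the box's x.
- pot: Aluminium oil reservoir fixed inside the box, standing on its floor: a foot 110 x 120 x 20 mm with a round neck on it, 62 mm outside, 43 mm inside, whose rim is 50 mm above the origin. Origin at the centre of the underside, below the neck's axis; axes as the box's, z up.
- cap: Black ribbed knob cap, 48 mm diameter, 34 mm high, a ridge 4 mm high along its x on top; loose, about 0.12 kg. Origin on its axis at the neck's rim; plug and T-foot reach 24 mm below. x starts within 0.12 rad of the pot's x. Bayonet of unknown hand: one way it stops at about 0.3 rad and stays locked, the other way it stops at about 1.3 rad and from 0.9 rad on lifts straight off. 2 mm play.
- oiler: White plastic oil bottle, 56 mm diameter, 150 mm high, standing beside the box, not needed; origin at the centre of its underside.
- screwdriver: Screwdriver lying on the bench, not needed; origin under its middle.
- tray: Green open parts tray 120 x 160 x 40 mm, not needed; origin at the centre of its underside.
- reel: White empty terminal reel, 140 mm diameter, 40 mm high, lying flat, not needed; origin at the centre of its underside.

How it is judged (in metres and radians):
On the way, in this order (a step that is already met when the one before it is completed fails the run):
1. the lid rests on its stop (value of joint lid above 1.85 rad), for 0.2 s.
2. the cap has been turned loose while still seated in the neck (angle between the x axis of cap and the x axis of pot, either way round above 0.7 rad and z of cap in the frame of pot below 0.06 m and horizontal distance between cap and pot below 0.006 m), for 0.1 s.
At the end, for the whole second after the job is handed in: The lid is on its stop (over 1.85 rad). The cap is held still by the fingers alone, 60 to 160 mm above its seat, its axis within 30 mm of the neck's and within 17 degrees of upright (value of joint lid above 1.85 rad and z of cap in the frame of pot between 0.11 and 0.21 m and horizontal distance between cap and pot below 0.03 m and angle between cap's own z axis and vertical below 0.3 rad and linear speed of cap below 0.03 m/s and contact force between cap and the fingers above 2 N and contact force between cap and pot below 0.1 N and contact force between cap and oilbox below 0.1 N); the arm keeps its last pose, push and grip.
It fails at once if another thing on the bench was moved more than 30 mm (distance of any of oiler, screwdriver, tray, reel from where it was at the start of the episode above 0.03 m).
It also fails if it takes over 58 s, if anything falls off the work surface, if the arm or the gripper's body presses on something with over 40 N, if the wrist force passes 120 N, or if a joint passes its speed limit or range.

ROBOT

A 7-joint arm with a two-finger parallel gripper is mounted at the origin on the work surface. World frame = base frame: x ahead of the robot, y to its left, z up, the work surface at z = 0. Lengths are in mm, angles in rad, forces in N, time in s.
With the tool pointing down it reaches from about 400 to 875 mm from the base axis. Payload 6.5 kg.
Tool frame: the origin (TCP) lies on the centre line of the jaws, within the pads' length; the fingertips stand 8 mm ahead of it and the grasp point (between the pads) lies 11 mm behind it; z points along the fingers, y is the line along which they close (so a half turn about z gives the same grasp; the last joint's range is limited). The gripper opens to 88 mm and grips with 3 to 60 N. Pads are 18 mm wide; open, the fingers measure 123 mm over their backs; the gripper's body (75 mm by 187 mm) begins 45 mm behind the grasp point.
Start: joints at [-1.234, 0.536, -0.004, 1.538, 0.003, 1.067, -0.071], TCP at [254.791, 597.973, 246.716] pointing down, gripper open.
Joint ranges: [-2.7, 2.7], [-0.37, 2.16], [-1.27, 1.26], [0.24, 2.4], [-1.31, 4.45], [0.19, 1.91], [-2.76, 2.76]. Speed limits (rad/s): [2.39, 2.39, 3.14, 3.14, 3.14, 3.14, 3.14].

INTERFACE

Orientations are given as a unit quaternion [w, x, y, z].
In Python, from plant import ctrl, viewer gives the robot as it stands.
- The arm moves only by the tool arm_command, never from a script. Its argument "moves" is a list of rows, each an object of numbers: "grip": the gripper's target within -1 to 1 (fully open at 1, half-way at 0, shut at -1); "dx", "dy", "dz": the shift along the world's x, y, z in mm; "roll": the turn about the world's z in rad. In form: [{"grip": .., "dx": .., "dy": .., "dz": .., "roll": ..}, ...]. A call has 1 to 20 rows; each row is the pose to reach, as a shift and turn from the pose commanded when the call began; what a row does not reach only later rows make up. A row lasts 1/10 s, in which the tool goes at most 50 mm and 8.59 degrees, less where a joint would pass 70% of its speed; a pose out of reach is approached as far as the arm can. A call with a gripper value outside its range is refused whole. The fingers move at their own pace and stop on an object; "squeeze" is the grip in N (left out, the last holds). Time passes only in rows, so rows that repeat a pose let the fingers close. It gives the time, the measured TCP pose, the force, the opening and the grip force at its end, in the units of the state.
- ctrl.sense(): the state, without advancing time (a new reading comes with each control period).
- viewer.get_image(name): name is "scene" or "top" or "wrist"; returns a dict with "color" (480x640x3 uint8, red, green, blue), "intrinsics" (3x3 intrinsics, pixels), "rvec" (rotation vector, rad) and "tvec" (3), from world to camera coordinates, as OpenCV has them. Camera axes: x right, y down, z forward; pixel columns grow to the right and rows downward; lengths in mm; the calibration is good to about 2 mm. A picture is of the moment at which its call begins. There is no depth.
- ctrl.finish_job(): hands the job in; it is judged then, once.
The state is a dict: "time_s": time; "joints": joint angles; "joint_vel": joint speeds; "effort": joint torques, N m; "ee_pos": TCP position; "ee_rot": TCP orientation; "wrist_force": force on the tool from outside, world axes, zero at the start; "wrist_torque": the same for the moment, N m; "width": finger opening in mm; "grasp_force": force on a finger pad.
Only numpy, scipy, OpenCV 4.12 (cv2) and the standard library are available. Lean on these libraries where they do the work, as an engineer would, in place of code of your own. Each camera call takes 0.05 s, during which the arm holds its last target. There are 200 camera calls.

## Working session

There is one attempt and no reset: what is moved stays moved. The work goes in short steps, Python scripts to look and compute and a tool call to move; the robot and the scene stay as the last step left them, time stands still between calls to the robot, and variables do not carry over. Pictures are saved under pics/ and viewed, at most 10 in all, crops included, and the job is handed in when it is done.

Besides the shell and the picture viewer there is one more tool, called after "Call:" as name(argument=value, ...), one argument or row to a line, values as JSON. arm_command: Moves the arm, as the interface text tells. Its arguments: {"type":"object","properties":{"moves":{"type":"array"},"squeeze":{"type":"number"}},"required":["moves"]}

```bash
mkdir -p pics
cat > h.py <<'E'
import numpy as np, cv2, pickle
from plant import ctrl, viewer
def shot(cam,name):
    im=viewer.get_image(cam); cv2.imwrite(f'pics/{name}.png',im['color'][:,:,::-1]); pickle.dump(im,open(f'pics/{name}.pkl','wb')); return im
def load(name): return pickle.load(open(f'pics/{name}.pkl','rb'))
def px2w(im,uv,z):
    R=cv2.Rodrigues(np.array(im['rvec'],float))[0]; t=np.array(im['tvec'],float).ravel()
    d=R.T@np.linalg.inv(im['intrinsics'])@np.array([uv[0],uv[1],1.]); c=-R.T@t
    return c+d*(z-c[2])/d[2]
def proj(im,p):
    return cv2.projectPoints(np.array(p,float).reshape(-1,3),np.array(im['rvec'],float),np.array(im['tvec'],float),np.array(im['intrinsics'],float),None)[0].reshape(-1,2)
E
python3 - <<'E'
from h import *
a=shot('scene','s0'); b=shot('top','t0')
print(ctrl.sense())
for im in(a,b):
    R=cv2.Rodrigues(np.array(im['rvec'],float))[0]; print(-R.T@np.array(im['tvec']).ravel(),im['intrinsics'])
E
```

```text
{'time_s': 0.1, 'joints': array([-1.23419812,  0.53710452, -0.00442482,  1.53875885,  0.00256905,
        1.06730364, -0.07119527]), 'joint_vel': array([ 0.00011463, -0.00090896,  0.00229435, -0.0027653 , -0.00073701,
        0.00271949,  0.00010035]), 'effort': array([ 2.68754244e-03, -5.72072554e+01,  9.93938930e-01, -2.52227390e+01,
       -5.61486161e-02,  1.35064311e-02,  1.04433207e-05]), 'ee_pos': array([254.59508792, 597.476935  , 245.92369166]), 'ee_rot': array([-1.09579141e-04,  2.00015992e-01,  9.79792319e-01, -7.76662359e-04]), 'wrist_force': array([-0.07295178, -0.23872473, -0.37635954]), 'wrist_torque': array([-0.00639586, -0.01385184, -0.03561074]), 'grasp_force': 0.0, 'width': 88.33503863907153}
[1212.88875903 -627.43390133  948.90723004] [[460.46211364   0.         320.462164  ]
 [  0.         460.46211364 244.13116399]
 [  0.           0.           1.        ]]
[ 461.23526956   14.28206922 1311.42565838] [[517.95222296   0.         314.85669563]
 [  0.         517.95222296 235.30607325]
 [  0.           0.           1.        ]]
```

View pics/t0.png

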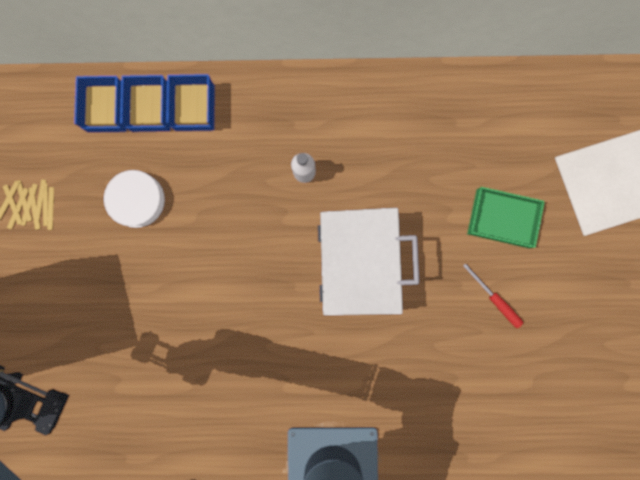

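View pics/s0.png

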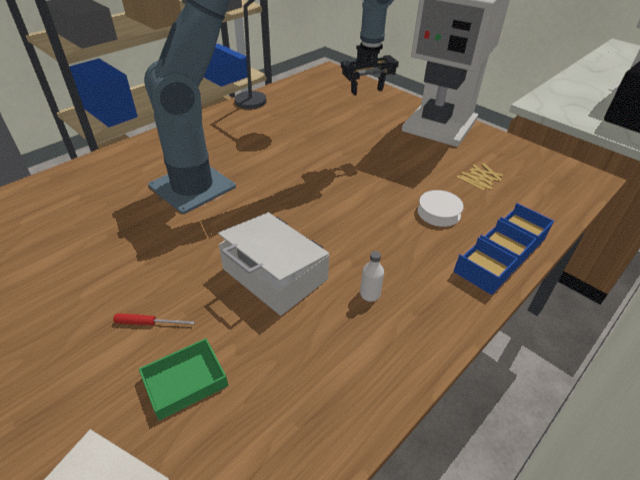

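The top view shows the box lid around (361,262) with its handle rod at about (416,261). The oiler is at (304,167), tray (507,217), screwdriver (493,295). The scene view shows the same box at (275,260), with the lid slightly ajar. I'll enlarge both next.

Run:
```python
import cv2,numpy as np
t=cv2.imread('pics/t0.png')[200:325,305:445]; s=cv2.imread('pics/s0.png')[205:330,205:345]
f=lambda a:cv2.resize(a,None,fx=4,fy=4,interpolation=cv2.INTER_CUBIC)[:, :]
o=np.hstack([cv2.resize(t,(400,357),interpolation=cv2.INTER_CUBIC),cv2.resize(s,(400,357),interpolation=cv2.INTER_CUBIC)])
cv2.imwrite('pics/c0.png',o)
```

```text
(no output)
```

View pics/c0.png

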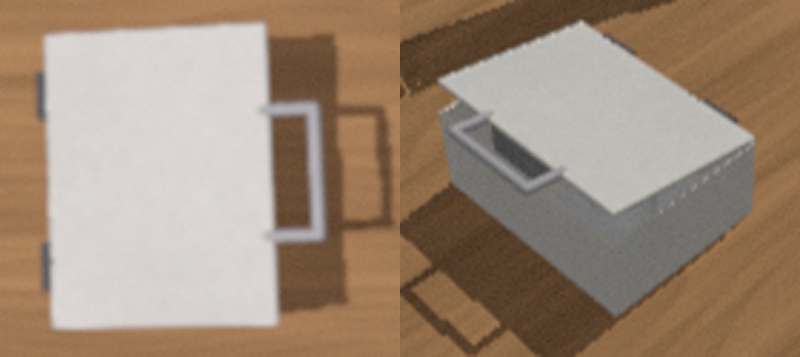

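```bash
cat > fit.py <<'E'
from h import *
from scipy.optimize import least_squares
a,b=load('s0'),load('t0'); k=140/400
def w(p,q):  # box local -> world
    x,y,yaw=p[:3]; c,s=np.cos(yaw),np.sin(yaw); q=np.array(q,float)
    return np.stack([x+c*q[:,0]-s*q[:,1],y+s*q[:,0]+c*q[:,1],q[:,2]],1)
def lid(th,q): # (x, r from hinge, h above 96)
    q=np.array(q,float); c,s=np.cos(th),np.sin(th)
    return np.stack([q[:,0],90-q[:,1]*c+q[:,2]*s,96+q[:,1]*s+q[:,2]*c],1)
L=[(120,0,6),(120,180,6),(-120,180,6),(-120,0,6),(50,215,3),(-50,215,3)]
tp=np.array([(45,36),(266,23),(278,325),(52,328),(316,106),(318,236)])*k+[305,200]
sp=np.array([(353,135),(213,212),(40,80),(183,22),(130,187),(55,128)])*k+[205,205]
sb=np.array([(218,315),(353,213)])*k+[205,205]
def res(p):
    P=w(p,lid(p[3],L)); Q=w(p,[(120,-90,0),(120,90,0)])
    return np.concatenate([(proj(b,P)-tp),(proj(a,P)-sp),(proj(a,Q)-sb)]).ravel()
if __name__=='__main__':
    r=least_squares(res,[420,-30,0,.1],loss='soft_l1'); p=r.x; print(p); print(res(p).reshape(-1,2).round(1))
    print('handle',w(p,lid(p[3],[(0,215,3)])),'hinge',w(p,[(0,90,96)]))
E
python3 fit.py
```

```text
[ 5.10160556e+02 -6.99954392e+01  1.51760778e-02  1.79925792e-01]
[[-0.3 -1.2]
 [-0.4 -0.7]
 [-0.4 -0.5]
 [-0.1 -0.5]
 [-1.   0.2]
 [ 0.2 -1. ]
 [ 0.8 -0.1]
 [-0.2 -0.1]
 [-1.2 -1.1]
 [-0.3 -1.3]
 [-1.5  0.2]
 [-0.9  0.6]
 [-0.9 -0.2]
 [-0.7 -1.1]]
handle [[ 511.99667516 -190.97388643  137.42723209]] hinge [[508.7947613   19.99419691  96.        ]]
```

Call:
arm_command(
  moves=[
    {"grip": 1, "dx": 50, "dy": -40, "dz": 0, "roll": 0.1},
    {"grip": 1, "dx": 200, "dy": -300, "dz": 0, "roll": 0.42},
    {"grip": 1, "dx": 200, "dy": -300, "dz": 0, "roll": 0.42},
    {"grip": 1, "dx": 200, "dy": -300, "dz": 0, "roll": 0.42},
    {"grip": 1, "dx": 200, "dy": -300, "dz": 0, "roll": 0.42},
    {"grip": 1, "dx": 200, "dy": -300, "dz": 0, "roll": 0.42},
    {"grip": 1, "dx": 257, "dy": -789, "dz": 0, "roll": 0.42},
    {"grip": 1, "dx": 257, "dy": -789, "dz": 0, "roll": 0.42},
    {"grip": 1, "dx": 257, "dy": -789, "dz": 0, "roll": 0.42},
    {"grip": 1, "dx": 257, "dy": -789, "dz": 0, "roll": 0.42},
    {"grip": 1, "dx": 257, "dy": -789, "dz": 0, "roll": 0.42},
    {"grip": 1, "dx": 257, "dy": -789, "dz": 0, "roll": 0.42},
    {"grip": 1, "dx": 257, "dy": -789, "dz": 0, "roll": 0.42},
    {"grip": 1, "dx": 257, "dy": -789, "dz": 0, "roll": 0.42},
    {"grip": 1, "dx": 257, "dy": -789, "dz": 0, "roll": 0.42},
    {"grip": 1, "dx": 257, "dy": -789, "dz": 0, "roll": 0.42},
    {"grip": 1, "dx": 257, "dy": -789, "dz": 0, "roll": 0.42},
    {"grip": 1, "dx": 257, "dy": -789, "dz": 0, "roll": 0.42},
    {"grip": 1, "dx": 257, "dy": -789, "dz": 0, "roll": 0.42},
    {"grip": 1, "dx": 257, "dy": -789, "dz": 0, "roll": 0.42},
  ],
)

```text
time_s: 2.1
ee_pos: [511.6, -189.5, 246.3]
ee_rot: [-0.0, -0.009, 1.0, 0.001]
wrist_force: [-0.5, 0.7, 0.4]
width: 88.3
grasp_force: 0.0
```

Run:
```python
from fit import *
im=shot('wrist','w0'); p=least_squares(res,[420,-30,0,.1],loss='soft_l1').x
L2=[(50,215,3),(0,215,3),(-50,215,3),(120,180,6),(-120,180,6)]
q=proj(im,w(p,lid(p[3],L2)));print(q.round(0))
c=im['color'][:,:,::-1].copy()
for u in q: cv2.drawMarker(c,tuple(int(v) for v in u),(0,0,255),0,14,1)
cv2.imwrite('pics/w0m.png',c)
```

```text
[[316. 312.]
 [316. 240.]
 [317. 160.]
 [365. 400.]
 [379.  34.]]
```

View pics/w0m.png

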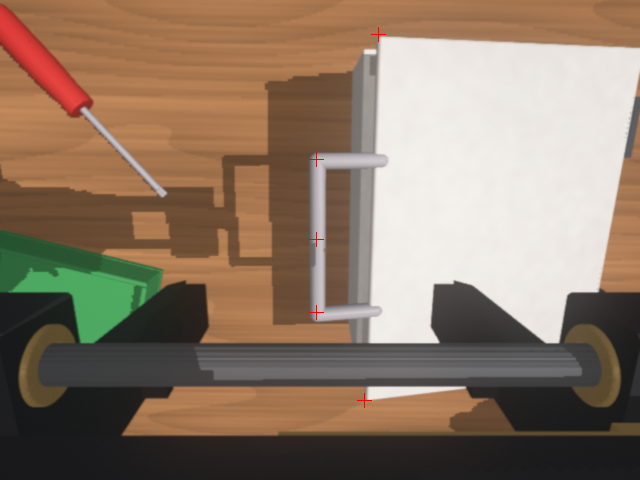

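The projected rod lands on the real one (316–318,160…312), so the fit is good to about 1 mm. Next I narrow the jaws so that they clear the lid edge, then descend and grip.

Call:
arm_command(
  moves=[
    {"grip": -0.5, "dz": -10},
    {"grip": -0.5, "dz": -40},
    {"grip": -0.5, "dz": -60},
    {"grip": -0.5, "dz": -60},
    {"grip": -0.5, "dz": -60},
    {"grip": -0.5, "dz": -60},
    {"grip": -0.5, "dz": -60},
    {"grip": -0.5, "dz": -80},
    {"grip": -0.5, "dz": -100},
    {"grip": -0.5, "dz": -118},
    {"grip": -0.5, "dz": -118},
    {"grip": -0.5, "dz": -118},
  ],
  squeeze=25,
)

```text
invalid input
```

Call:
arm_command(
  moves=[
    {"grip": -1},
    {"grip": -1},
    {"grip": -1},
    {"grip": -1},
    {"grip": -1},
  ],
)

```text
invalid input
```

Run:
```python
import numpy as np
# rod trajectory offsets relative to grasp (theta0)
t0=.18; f=lambda t:np.array([90-215*np.cos(t)+3*np.sin(t),96+215*np.sin(t)+3*np.cos(t)])
for t in np.linspace(t0,1.95,21)[1:]: d=f(t)-f(t0); print(round(t,2),round(-d[0]*.015),d.round(0))
```

```text
0.27 0 [ 4. 18.]
0.36 0 [11. 37.]
0.45 0 [18. 54.]
0.53 0 [27. 71.]
0.62 -1 [38. 86.]
0.71 -1 [ 50. 101.]
0.8 -1 [ 63. 115.]
0.89 -1 [ 78. 127.]
0.98 -1 [ 93. 138.]
1.06 -2 [109. 148.]
1.15 -2 [127. 156.]
1.24 -2 [144. 163.]
1.33 -2 [163. 168.]
1.42 -3 [181. 172.]
1.51 -3 [200. 173.]
1.6 -3 [219. 173.]
1.68 -4 [238. 172.]
1.77 -4 [257. 169.]
1.86 -4 [275. 164.]
1.95 -4 [293. 157.]
```

All keys are needed in each row.

Call:
arm_command(
  moves=[
    {"grip": -0.5, "dx": 0, "dy": 1, "dz": -10, "roll": 0},
    {"grip": -0.5, "dx": 0, "dy": 1, "dz": -40, "roll": 0},
    {"grip": -0.5, "dx": 0, "dy": 1, "dz": -60, "roll": 0},
    {"grip": -0.5, "dx": 0, "dy": 1, "dz": -60, "roll": 0},
    {"grip": -0.5, "dx": 0, "dy": 1, "dz": -60, "roll": 0},
    {"grip": -0.5, "dx": 0, "dy": 1, "dz": -60, "roll": 0},
    {"grip": -0.5, "dx": 0, "dy": 1, "dz": -60, "roll": 0},
    {"grip": -0.5, "dx": 0, "dy": 1, "dz": -80, "roll": 0},
    {"grip": -0.5, "dx": 0, "dy": 1, "dz": -100, "roll": 0},
    {"grip": -0.5, "dx": 0, "dy": 1, "dz": -118, "roll": 0},
    {"grip": -0.5, "dx": 0, "dy": 1, "dz": -118, "roll": 0},
    {"grip": -0.5, "dx": 0, "dy": 1, "dz": -118, "roll": 0},
  ],
  squeeze=25,
)

```text
time_s: 3.35
ee_pos: [512.2, -190.2, 129.4]
ee_rot: [0.0, -0.009, 1.0, -0.0]
wrist_force: [0.3, 0.2, 0.6]
width: 22.0
grasp_force: 0.0
```

Call:
arm_command(
  moves=[
    {"grip": -1, "dx": 0, "dy": 0, "dz": 0, "roll": 0},
    {"grip": -1, "dx": 0, "dy": 0, "dz": 0, "roll": 0},
    {"grip": -1, "dx": 0, "dy": 0, "dz": 0, "roll": 0},
    {"grip": -1, "dx": 0, "dy": 0, "dz": 0, "roll": 0},
    {"grip": -1, "dx": 0, "dy": 0, "dz": 0, "roll": 0},
  ],
)

```text
time_s: 3.85
ee_pos: [512.6, -190.9, 129.3]
ee_rot: [0.001, -0.008, 1.0, -0.001]
wrist_force: [1.3, -3.0, 1.3]
width: 9.0
grasp_force: 25.0
```

Call:
arm_command(
  moves=[
    {"grip": -1, "dx": 0, "dy": 2, "dz": 9, "roll": 0},
    {"grip": -1, "dx": 0, "dy": 4, "dz": 18, "roll": 0},
    {"grip": -1, "dx": 0, "dy": 7, "dz": 28, "roll": 0},
    {"grip": -1, "dx": 0, "dy": 11, "dz": 37, "roll": 0},
    {"grip": -1, "dx": 0, "dy": 18, "dz": 54, "roll": 0},
    {"grip": -1, "dx": 0, "dy": 27, "dz": 71, "roll": 0},
    {"grip": -1, "dx": 0, "dy": 38, "dz": 86, "roll": 0},
    {"grip": -1, "dx": -1, "dy": 50, "dz": 101, "roll": 0},
    {"grip": -1, "dx": -1, "dy": 63, "dz": 115, "roll": 0},
    {"grip": -1, "dx": -1, "dy": 78, "dz": 127, "roll": 0},
    {"grip": -1, "dx": -1, "dy": 78, "dz": 127, "roll": 0},
  ],
  squeeze=30,
)

```text
time_s: 4.95
ee_pos: [511.4, -114.0, 258.6]
ee_rot: [0.001, -0.009, 1.0, -0.002]
wrist_force: [-1.8, -9.8, 11.5]
width: 9.0
grasp_force: 30.0
```

Call:
arm_command(
  moves=[
    {"grip": -1, "dx": 0, "dy": 14, "dz": 12, "roll": 0},
    {"grip": -1, "dx": -1, "dy": 30, "dz": 22, "roll": 0},
    {"grip": -1, "dx": -1, "dy": 48, "dz": 30, "roll": 0},
    {"grip": -1, "dx": -1, "dy": 65, "dz": 37, "roll": 0},
    {"grip": -1, "dx": -1, "dy": 84, "dz": 42, "roll": 0},
    {"grip": -1, "dx": -2, "dy": 102, "dz": 46, "roll": 0},
    {"grip": -1, "dx": -2, "dy": 121, "dz": 47, "roll": 0},
    {"grip": -1, "dx": -2, "dy": 140, "dz": 47, "roll": 0},
    {"grip": -1, "dx": -3, "dy": 159, "dz": 46, "roll": 0},
    {"grip": -1, "dx": -3, "dy": 178, "dz": 43, "roll": 0},
    {"grip": -1, "dx": -3, "dy": 196, "dz": 38, "roll": 0},
    {"grip": -1, "dx": -3, "dy": 196, "dz": 38, "roll": 0},
  ],
)

```text
time_s: 6.15
ee_pos: [507.8, 86.9, 293.6]
ee_rot: [0.0, -0.011, 1.0, 0.001]
wrist_force: [2.9, 2.4, 2.6]
width: 8.7
grasp_force: 30.0
```

Call:
arm_command(
  moves=[
    {"grip": -1, "dx": 0, "dy": 9, "dz": -3, "roll": 0},
    {"grip": -1, "dx": 0, "dy": 14, "dz": -6, "roll": 0},
    {"grip": -1, "dx": 0, "dy": 19, "dz": -8, "roll": 0},
    {"grip": -1, "dx": 0, "dy": 20, "dz": -8, "roll": 0},
    {"grip": -1, "dx": 0, "dy": 20, "dz": -8, "roll": 0},
  ],
)

```text
time_s: 6.65
ee_pos: [507.6, 102.5, 287.2]
ee_rot: [-0.0, -0.008, 1.0, -0.0]
wrist_force: [-4.0, -2.5, 12.0]
width: 8.8
grasp_force: 30.3
```

Call:
arm_command(
  moves=[
    {"grip": -1, "dx": 0, "dy": 3, "dz": -1, "roll": 0},
    {"grip": -1, "dx": 0, "dy": 6, "dz": -2, "roll": 0},
    {"grip": -1, "dx": 0, "dy": 6, "dz": -2, "roll": 0},
    {"grip": -1, "dx": 0, "dy": 6, "dz": -2, "roll": 0},
  ],
)

```text
time_s: 7.05
ee_pos: [507.7, 102.7, 286.9]
ee_rot: [-0.0, -0.006, 1.0, -0.004]
wrist_force: [-10.5, -16.9, 30.6]
width: 8.9
grasp_force: 30.5
```

Call:
arm_command(
  moves=[
    {"grip": -1, "dx": 0, "dy": -5, "dz": 0, "roll": 0},
    {"grip": -0.4, "dx": 0, "dy": -5, "dz": 0, "roll": 0},
    {"grip": -0.4, "dx": 0, "dy": -5, "dz": 0, "roll": 0},
    {"grip": -0.4, "dx": 0, "dy": -5, "dz": 0, "roll": 0},
    {"grip": -0.4, "dx": 0, "dy": -5, "dz": 0, "roll": 0},
    {"grip": -0.4, "dx": 0, "dy": -5, "dz": 20, "roll": 0},
    {"grip": -0.4, "dx": 0, "dy": -5, "dz": 60, "roll": 0},
    {"grip": -0.4, "dx": 0, "dy": -5, "dz": 70, "roll": 0},
    {"grip": 0.4, "dx": 10, "dy": -45, "dz": 70, "roll": 0},
    {"grip": 0.4, "dx": 20, "dy": -90, "dz": 70, "roll": 0},
    {"grip": 0.4, "dx": 25, "dy": -130, "dz": 60, "roll": 0},
    {"grip": 0.4, "dx": 30, "dy": -178, "dz": 30, "roll": 0},
    {"grip": 0.4, "dx": 30, "dy": -178, "dz": 0, "roll": 0},
    {"grip": 0.4, "dx": 30, "dy": -178, "dz": 0, "roll": 0},
  ],
)

```text
time_s: 8.45
ee_pos: [534.7, -69.5, 279.5]
ee_rot: [-0.004, -0.007, 1.0, -0.0]
wrist_force: [0.1, 0.8, -0.7]
width: 61.4
grasp_force: 0.0
```

Run:
```python
from fit import *
im=shot('wrist','w1'); a=shot('scene','s1'); p=least_squares(res,[420,-30,0,.1],loss='soft_l1').x
c=im['color'][:,:,::-1].copy()
for u in proj(im,w(p,[(116,86,95),(116,-86,95),(-116,-86,95),(61,0,92)])): print(u.round(0))
s=cv2.resize(a['color'][120:330,180:380,::-1],(400,420))
cv2.imwrite('pics/w1m.png',np.hstack([cv2.resize(c,(400,300)),s[:300]])); cv2.imwrite('pics/w1.png',c)
```

```text
[417. 320.]
[221. 321.]
[201.  29.]
[319. 259.]
```

View pics/w1.png

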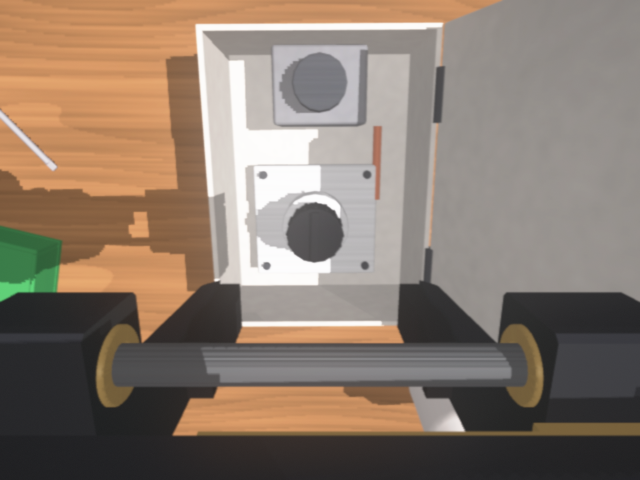

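Wrist view: the lid stands open on the right, with the cap's black top circle spanning u 287–343, v 205–263 (centre about 315,233). The foot screws are at (263,175), (367,175), (266,266) and (365,265), and the ridge runs along x.

Run:
```python
from fit import *
im=load('w1')
g=cv2.cvtColor(im['color'],cv2.COLOR_RGB2GRAY)
m=((g<75).astype(np.uint8)); m[:, :270]=0;m[:,360:]=0;m[:195]=0;m[275:]=0
n,l,st,ce=cv2.connectedComponentsWithStats(m); i=1+st[1:,4].argmax(); print(st[i],ce[i])
print(px2w(im,ce[i],84), px2w(im,(315,233),88))
print(px2w(im,(287,233),88)-px2w(im,(343,233),88))
S=[px2w(im,u,24) for u in((263,175),(367,175),(266,266),(365,265))]; print(np.array(S).round(1),np.mean(S,0))
print(px2w(im,(256,166),24),px2w(im,(373,273),24))
```

```text
Traceback (most recent call last):
ValueError: attempt to get argmax of an empty sequence
```

View pics/w1m.png

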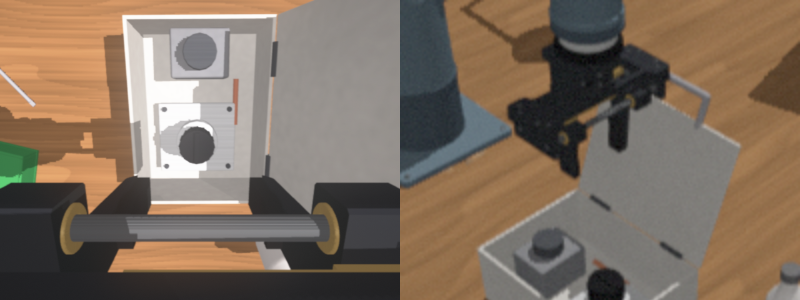

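The scene crop shows the lid leaning back past upright and the gripper clear of it. The threshold was too strict, so I'll measure from the pixel readings.

Run:
```python
from fit import *
im=load('w1')
g=im['color'].max(2); print(g[225:240:5,300:335:6])
m=((g<95).astype(np.uint8)); m[:, :270]=0;m[:,360:]=0;m[:195]=0;m[275:]=0
n,l,st,ce=cv2.connectedComponentsWithStats(m); print(st,ce.round(1))
print(px2w(im,(315,233),88))
print(px2w(im,(287,233),88)-px2w(im,(343,233),88))
S=[px2w(im,u,24) for u in((263,175),(367,175),(266,266),(365,265))]; print(np.array(S).round(1),np.mean(S,0))
print(px2w(im,(256,166),24),px2w(im,(373,273),24))
```

```text
[[92 89 87 86 85 83]
 [90 88 86 86 84 82]
 [90 88 85 84 83 82]]
[[     0      0    640    480 304754]
 [   287    203     56     58   2446]] [[319.5 239.6]
 [314.7 232.4]]
[549.37659274 -72.698582    88.        ]
[  0.64356492 -47.23530827   0.        ]
[[ 507.4 -124.3   24. ]
 [ 506.   -23.2   24. ]
 [ 600.2 -123.1   24. ]
 [ 597.8  -21.3   24. ]] [552.87037158 -72.99027114  24.        ]
[ 498.90652058 -130.84974352   24.        ] [606.32977061 -12.70054947  24.        ]
```

Run:
```python
from fit import *
im=load('s1'); t=shot('top','t1')
def circ(z,x,y,r=24): a=np.linspace(0,6.28,60); return np.c_[x+r*np.cos(a),y+r*np.sin(a),0*a+z]
for n,I in(('s',im),('t',t)):
    q=proj(I,(551,-73,88))[0]; u,v=q.astype(int)
    c=I['color'][v-30:v+31,u-40:u+41,::-1]; 
    c=cv2.resize(c,None,fx=4.8,fy=4.8,interpolation=cv2.INTER_CUBIC)
    for z in(88,): cv2.polylines(c,[((proj(I,circ(z,551,-73))-[u-40,v-30]+.5)*4.8).astype(int)],True,(0,0,255),1)
    cv2.imwrite(f'pics/{n}c.png',c)
cv2.imwrite('pics/stc.png',np.hstack([cv2.imread('pics/sc.png'),cv2.imread('pics/tc.png')]))
```

```text
(no output)
```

View pics/stc.png

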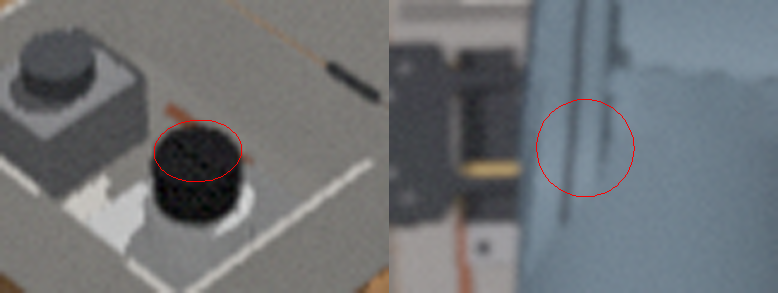

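The scene crop shows the predicted cap outline within about 1 mm of the black cap (crop u 152–241, top centre ~152). So the cap axis is at (551,-73). Next I check the last joint's range before choosing the roll.

```bash
python3 -c "
from h import *
print(ctrl.sense()['joints'].round(2))"
```

```text
[-0.13  0.31  0.21  1.8  -0.07  1.04  1.7 ]
```

Call:
arm_command(
  moves=[
    {"grip": 0.5, "dx": 5, "dy": -2, "dz": 0, "roll": -0.14},
    {"grip": 0.5, "dx": 13, "dy": -5, "dz": 0, "roll": -1.97},
    {"grip": 0.5, "dx": 13, "dy": -5, "dz": 0, "roll": -1.97},
    {"grip": 0.5, "dx": 13, "dy": -5, "dz": 0, "roll": -1.97},
    {"grip": 0.5, "dx": 13, "dy": -5, "dz": -10, "roll": -1.97},
    {"grip": 0.5, "dx": 13, "dy": -5, "dz": -30, "roll": -1.97},
    {"grip": 0.5, "dx": 13, "dy": -5, "dz": -50, "roll": -1.97},
    {"grip": 0.5, "dx": 13, "dy": -5, "dz": -70, "roll": -1.97},
    {"grip": 0.5, "dx": 13, "dy": -5, "dz": -90, "roll": -1.97},
    {"grip": 0.5, "dx": 13, "dy": -5, "dz": -110, "roll": -1.97},
    {"grip": 0.5, "dx": 13, "dy": -5, "dz": -130, "roll": -1.97},
    {"grip": 0.5, "dx": 13, "dy": -5, "dz": -130, "roll": -1.97},
    {"grip": 0.5, "dx": 13, "dy": -5, "dz": -130, "roll": -1.97},
    {"grip": 0.5, "dx": 13, "dy": -5, "dz": -130, "roll": -1.97},
    {"grip": 0.5, "dx": 13, "dy": -5, "dz": -130, "roll": -1.97},
    {"grip": 0.5, "dx": 13, "dy": -5, "dz": -130, "roll": -1.97},
    {"grip": 0.5, "dx": 13, "dy": -5, "dz": -130, "roll": -1.97},
    {"grip": 0.5, "dx": 13, "dy": -5, "dz": -130, "roll": -1.97},
  ],
)

```text
time_s: 10.4
ee_pos: [550.9, -73.0, 153.9]
ee_rot: [-0.0, 0.828, 0.56, 0.0]
wrist_force: [-0.1, -0.2, 0.7]
width: 65.9
grasp_force: 0.0
```

Call:
arm_command(
  moves=[
    {"grip": 0.5, "dx": 0, "dy": 0, "dz": -30, "roll": 0},
    {"grip": 0.5, "dx": 0, "dy": 0, "dz": -60, "roll": 0},
    {"grip": 0.5, "dx": 0, "dy": 0, "dz": -78, "roll": 0},
    {"grip": 0.5, "dx": 0, "dy": 0, "dz": -87, "roll": 0},
    {"grip": 0.5, "dx": 0, "dy": 0, "dz": -87, "roll": 0},
    {"grip": 0.5, "dx": 0, "dy": 0, "dz": -87, "roll": 0},
    {"grip": -1, "dx": 0, "dy": 0, "dz": -87, "roll": 0},
    {"grip": -1, "dx": 0, "dy": 0, "dz": -87, "roll": 0},
    {"grip": -1, "dx": 0, "dy": 0, "dz": -87, "roll": 0},
    {"grip": -1, "dx": 0, "dy": 0, "dz": -87, "roll": 0},
    {"grip": -1, "dx": 0, "dy": 0, "dz": -87, "roll": 0},
    {"grip": -1, "dx": 0, "dy": 0, "dz": -87, "roll": 0},
  ],
  squeeze=20,
)

```text
time_s: 11.6
ee_pos: [551.3, -73.0, 67.4]
ee_rot: [0.0, 0.828, 0.56, 0.001]
wrist_force: [-1.4, 0.5, 6.6]
width: 47.5
grasp_force: 20.0
```

```bash
cat > st.py <<'E'
from h import *
s=ctrl.sense(); q=s['ee_rot']
print(s['time_s'],s['ee_pos'].round(1),'ang',round(2*np.arctan2(q[2],q[1])-np.pi/2,3),s['wrist_force'].round(1),s['wrist_torque'].round(2),s['width'],s['grasp_force'])
E
python3 st.py
```

```text
11.6 [551.3 -73.   67.4] ang -0.382 [-1.4  0.5  6.6] [0.07 0.27 0.01] 47.462251444327975 19.99978618696332
```

Call:
arm_command(
  moves=[
    {"grip": -1, "dx": 0, "dy": 0, "dz": 0, "roll": 0.05},
    {"grip": -1, "dx": 0, "dy": 0, "dz": 0, "roll": 0.1},
    {"grip": -1, "dx": 0, "dy": 0, "dz": 0, "roll": 0.15},
    {"grip": -1, "dx": 0, "dy": 0, "dz": 0, "roll": 0.2},
    {"grip": -1, "dx": 0, "dy": 0, "dz": 0, "roll": 0.25},
    {"grip": -1, "dx": 0, "dy": 0, "dz": 0, "roll": 0.25},
  ],
)

```text
time_s: 12.2
ee_pos: [551.5, -73.2, 67.4]
ee_rot: [0.001, 0.752, 0.659, 0.001]
wrist_force: [0.3, -0.2, 6.8]
width: 47.4
grasp_force: 20.0
```

```bash
python3 st.py
```

```text
12.2 [551.5 -73.2  67.4] ang -0.131 [ 0.3 -0.2  6.8] [-0.02  0.13  0.08] 47.37970862137353 19.99987179413438
```

Call:
arm_command(
  moves=[
    {"grip": -1, "dx": 0, "dy": 0, "dz": 0, "roll": 0.05},
    {"grip": -1, "dx": 0, "dy": 0, "dz": 0, "roll": 0.1},
    {"grip": -1, "dx": 0, "dy": 0, "dz": 0, "roll": 0.15},
    {"grip": -1, "dx": 0, "dy": 0, "dz": 0, "roll": 0.2},
    {"grip": -1, "dx": 0, "dy": 0, "dz": 0, "roll": 0.2},
  ],
)

```text
time_s: 12.7
ee_pos: [551.4, -73.3, 67.3]
ee_rot: [0.0, 0.683, 0.73, 0.001]
wrist_force: [0.4, -0.6, 5.8]
width: 47.4
grasp_force: 20.0
```

```bash
python3 st.py
```

```text
12.7 [551.4 -73.3  67.3] ang 0.066 [ 0.4 -0.6  5.8] [-0.1   0.02 -0.44] 47.36180523887595 19.998901756480336
```

Call:
arm_command(
  moves=[
    {"grip": -1, "dx": 0, "dy": 0, "dz": 0, "roll": 0.04},
    {"grip": -1, "dx": 0, "dy": 0, "dz": 0, "roll": 0.08},
    {"grip": -1, "dx": 0, "dy": 0, "dz": 0, "roll": 0.08},
  ],
)

```text
time_s: 13.0
ee_pos: [551.4, -73.4, 67.1]
ee_rot: [0.001, 0.654, 0.757, 0.0]
wrist_force: [0.9, -1.1, 4.7]
width: 47.6
grasp_force: 20.0
```

```bash
python3 st.py; python3 -c "
from h import *
shot('wrist','w2')
c=cv2.imread('pics/w2.png'); print(proj(load('w2'),(551,-73,92)))"
```

```text
13.0 [551.4 -73.4  67.1] ang 0.145 [ 0.9 -1.1  4.7] [-0.18 -0.08 -0.54] 47.59519509111231 19.999171486124396
[[318.54878375 347.29747425]]
```

The torque has risen to 0.54 N·m at about +0.4 rad, which is a stop. The cap must go the other way, so I regrasp with room to turn it negative.

Call:
arm_command(
  moves=[
    {"grip": -1, "dx": 0, "dy": 0, "dz": 0, "roll": -0.08},
    {"grip": 0.3, "dx": 0, "dy": 0, "dz": 0, "roll": -0.08},
    {"grip": 0.3, "dx": 0, "dy": 0, "dz": 0, "roll": -0.08},
    {"grip": 0.3, "dx": 0, "dy": 0, "dz": 0, "roll": 0.05},
    {"grip": 0.3, "dx": 0, "dy": 0, "dz": 0, "roll": 0.2},
    {"grip": 0.3, "dx": 0, "dy": 0, "dz": 0, "roll": 0.35},
    {"grip": 0.3, "dx": 0, "dy": 0, "dz": 0, "roll": 0.5},
    {"grip": 0.3, "dx": 0, "dy": 0, "dz": 0, "roll": 0.55},
    {"grip": 0.3, "dx": 0, "dy": 0, "dz": 0, "roll": 0.55},
    {"grip": -1, "dx": 0, "dy": 0, "dz": 0, "roll": 0.55},
    {"grip": -1, "dx": 0, "dy": 0, "dz": 0, "roll": 0.55},
    {"grip": -1, "dx": 0, "dy": 0, "dz": 0, "roll": 0.55},
    {"grip": -1, "dx": 0, "dy": 0, "dz": 0, "roll": 0.55},
  ],
  squeeze=25,
)

```text
time_s: 14.35
ee_pos: [550.6, -72.9, 66.6]
ee_rot: [-0.0, 0.423, 0.906, -0.0]
wrist_force: [-0.6, -0.3, -0.8]
width: 47.1
grasp_force: 25.0
```

Call:
arm_command(
  moves=[
    {"grip": -1, "dx": 0, "dy": 0, "dz": 0, "roll": -0.08},
    {"grip": -1, "dx": 0, "dy": 0, "dz": 0, "roll": -0.16},
    {"grip": -1, "dx": 0, "dy": 0, "dz": 0, "roll": -0.24},
    {"grip": -1, "dx": 0, "dy": 0, "dz": 0, "roll": -0.32},
    {"grip": -1, "dx": 0, "dy": 0, "dz": 0, "roll": -0.4},
    {"grip": -1, "dx": 0, "dy": 0, "dz": 0, "roll": -0.48},
    {"grip": -1, "dx": 0, "dy": 0, "dz": 0, "roll": -0.56},
    {"grip": -1, "dx": 0, "dy": 0, "dz": 0, "roll": -0.64},
    {"grip": -1, "dx": 0, "dy": 0, "dz": 0, "roll": -0.72},
    {"grip": -1, "dx": 0, "dy": 0, "dz": 0, "roll": -0.8},
    {"grip": -1, "dx": 0, "dy": 0, "dz": 0, "roll": -0.88},
    {"grip": -1, "dx": 0, "dy": 0, "dz": 0, "roll": -0.9},
    {"grip": -1, "dx": 0, "dy": 0, "dz": 0, "roll": -0.9},
  ],
)

```text
time_s: 15.65
ee_pos: [550.7, -72.9, 66.6]
ee_rot: [0.0, 0.774, 0.633, -0.0]
wrist_force: [0.2, 0.4, -0.9]
width: 47.5
grasp_force: 25.0
```

```bash
python3 st.py
```

```text
15.65 [550.7 -72.9  66.6] ang -0.201 [ 0.2  0.4 -0.9] [-0.09  0.06 -0.02] 47.51976406947275 25.00017497688532
```

Call:
arm_command(
  moves=[
    {"grip": -1, "dx": 0, "dy": 0, "dz": 0, "roll": -0.08},
    {"grip": -1, "dx": 0, "dy": 0, "dz": 0, "roll": -0.16},
    {"grip": -1, "dx": 0, "dy": 0, "dz": 0, "roll": -0.24},
    {"grip": -1, "dx": 0, "dy": 0, "dz": 0, "roll": -0.32},
    {"grip": -1, "dx": 0, "dy": 0, "dz": 0, "roll": -0.4},
    {"grip": -1, "dx": 0, "dy": 0, "dz": 0, "roll": -0.48},
    {"grip": -1, "dx": 0, "dy": 0, "dz": 0, "roll": -0.56},
    {"grip": -1, "dx": 0, "dy": 0, "dz": 0, "roll": -0.62},
    {"grip": -1, "dx": 0, "dy": 0, "dz": 0, "roll": -0.62},
    {"grip": -1, "dx": 0, "dy": 0, "dz": 0, "roll": -0.62},
  ],
)

```text
time_s: 16.65
ee_pos: [550.9, -72.9, 66.7]
ee_rot: [0.0, 0.93, 0.367, 0.0]
wrist_force: [1.1, 0.6, -1.1]
width: 47.3
grasp_force: 25.0
```

```bash
python3 st.py
```

```text
16.65 [550.9 -72.9  66.7] ang -0.819 [ 1.1  0.6 -1.1] [ 0.04 -0.04  0.04] 47.33723917012886 25.000217333436012
```

Call:
arm_command(
  moves=[
    {"grip": -1, "dx": 0, "dy": 0, "dz": 2, "roll": 0},
    {"grip": -1, "dx": 0, "dy": 0, "dz": 4, "roll": 0},
    {"grip": -1, "dx": 0, "dy": 0, "dz": 5, "roll": 0},
    {"grip": -1, "dx": 0, "dy": 0, "dz": 5, "roll": 0},
  ],
)

```text
time_s: 17.05
ee_pos: [550.7, -73.1, 71.9]
ee_rot: [-0.0, 0.931, 0.366, -0.0]
wrist_force: [0.6, -0.2, -1.0]
width: 47.3
grasp_force: 25.0
```

```bash
python3 st.py
```

```text
17.05 [550.7 -73.1  71.9] ang -0.822 [ 0.6 -0.2 -1. ] [-0.02  0.12 -0.01] 47.29418819584159 25.000109737738967
```

It lifts without resistance, beyond the 2 mm play. I raise it straight up.

Call:
arm_command(
  moves=[
    {"grip": -1, "dx": 0, "dy": 0, "dz": 6, "roll": 0},
    {"grip": -1, "dx": 0, "dy": 0, "dz": 14, "roll": 0},
    {"grip": -1, "dx": 0, "dy": 0, "dz": 24, "roll": 0},
    {"grip": -1, "dx": 0, "dy": 0, "dz": 36, "roll": 0},
    {"grip": -1, "dx": 0, "dy": 0, "dz": 50, "roll": 0},
    {"grip": -1, "dx": 0, "dy": 0, "dz": 65, "roll": 0},
    {"grip": -1, "dx": 0, "dy": 0, "dz": 80, "roll": 0},
    {"grip": -1, "dx": 0, "dy": 0, "dz": 90, "roll": 0},
    {"grip": -1, "dx": 0, "dy": 0, "dz": 95, "roll": 0},
    {"grip": -1, "dx": 0, "dy": 0, "dz": 95, "roll": 0},
    {"grip": -1, "dx": 0, "dy": 0, "dz": 95, "roll": 0},
    {"grip": -1, "dx": 0, "dy": 0, "dz": 95, "roll": 0},
  ],
)

```text
time_s: 18.25
ee_pos: [550.4, -72.9, 166.1]
ee_rot: [-0.0, 0.931, 0.366, -0.001]
wrist_force: [-0.0, 0.8, -1.5]
width: 47.2
grasp_force: 25.0
```

```bash
python3 st.py; python3 -c "
from h import *
a=shot('scene','s3'); cv2.imwrite('pics/s3c.png',cv2.resize(a['color'][120:330,180:380,::-1],(571,600),interpolation=cv2.INTER_CUBIC))"
```

```text
18.25 [550.4 -72.9 166.1] ang -0.822 [-0.   0.8 -1.5] [-0.02  0.11  0.03] 47.22334698291582 25.000074338167906
```

View pics/s3c.png

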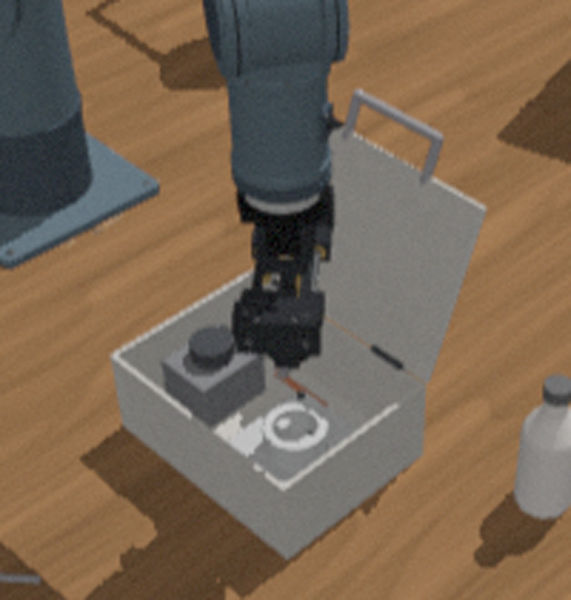

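The neck is open at crop (297,428), the cap with its plug is held above it at (290,350), and the lid is on its stop.

```bash
python3 -c "
from h import *
print(ctrl.finish_job())"
```

```text
the job is handed in; nothing more can be done
None
```

I handed the job in at about 18 s: the lid is on its stop, and the cap (it undid clockwise seen from above) is held level about 10 cm above the neck. The hand-in gave no verdict, and I didn't re-measure the other bench items, but the arm had no contact with them that I know of.

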